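# Press a board-test fixture's pillar and modules home

### The arm

A 6-joint arm with a two-finger parallel gripper is mounted at the origin on the work surface. World frame = base frame: x ahead of the robot, y to its left, z up, the work surface at z = 0. Lengths are in m, angles in rad, forces in N, time in s.
With the tool pointing down it reaches from about 0.35 to 0.85 m from the base axis. Payload 8.1 kg.
Tool frame: the origin (TCP) lies midway between the tips of the shut fingers; the grasp point (between the pads) lies 19 mm behind it; z points along the fingers, y is the line along which they close (so a half turn about z gives the same grasp; the last joint's range is limited). The gripper opens to 93 mm and grips with 3 to 60 N. Pads are 15 mm wide; open, the fingers measure 128 mm over their backs; the gripper's body (75 mm by 188 mm) begins 65 mm behind the grasp point.
Start: joints at [-1.403, 0.13, 1.488, -0, 1.523, -0.085], TCP at [0.15, -0.581, 0.186] pointing down, gripper open.
Joint ranges: [-2.96, 2.96], [-0.89, 2.26], [0.02, 2.5], [-1.34, 4.48], [0, 2.73], [-2.66, 2.66]. Speed limits (rad/s): [2.39, 2.39, 2.79, 3.14, 3.14, 3.14].

### API

Orientations are given as a rotation vector (axis times angle).
In Python, from workcell import * gives the robot as it stands. The module is installed in compiled form; this text tells all that it offers.
- The arm moves only by the shell command python3 -m jog 'ROWS' [FORCE]. ROWS is JSON, a list of rows, each a list of 5 numbers: the shift along the world's x, y, z in m, then the turn about the world's z in rad, then the opening, from -1 (shut) to 1 (fully open). In form: [[tx, ty, tz, twist, fingers], ...]. A call has 1 to 5 rows; each row is the pose to reach, as a shift and turn from the pose commanded when the call began; what a row does not reach only later rows make up. A row lasts 1/10 s, in which the tool goes at most 50 mm and 8.59 degrees, less where a joint would pass 70% of its speed; a pose out of reach is approached as far as the arm can. A call with a gripper value outside its range is refused whole. The fingers move at their own pace and stop on an object; FORCE is the grip in N (left out, the last holds). Time passes only in rows, so rows that repeat a pose let the fingers close. It gives the time, the measured TCP pose, the force, the opening and the grip force at its end, in the units of the state.
- state(): the state, without advancing time (a new reading comes with each control period).
- grab_frame(name): name is "side" or "top" or "wrist"; returns (picture, depth): 420x560x3 uint8, blue, green, red; 420x560 float32, m along the optical axis (not along the pixel's ray), 0 where there is no reading.
- camera_info(name): a dict with "camera_matrix" (3x3 intrinsics, pixels), "origin" and "rotation" of the camera in the world; the wrist camera has in their place "tool_from_camera" (4x4, takes a point from camera to tool coordinates, whose origin is the TCP and whose axes are the flange's). Camera axes: x right, y down, z forward; pixel columns grow to the right and rows downward; lengths in m; the calibration is good to about 2 mm. The wrist camera is an equidistant fisheye: a pixel r from the principal point sees the ray r / f radians off the axis. A picture is of the moment at which its call begins: read the wrist's pose just before it. camera_info takes no time and is no camera call.
- sign_off(): hands the job in; it is judged then, once.
The state is a dict: "time": time; "joint_pos": joint angles; "joint_vel": joint speeds; "joint_torque": joint torques, N m; "ee_pos": TCP position; "ee_rot": TCP orientation; "force": force on the tool from outside, world axes, zero at the start; "wrist_torque": the same for the moment, N m; "finger_gap": finger opening in m; "grip_force": force on a finger pad.
Only numpy, scipy, OpenCV 4.12 (cv2) and the standard library are available. Lean on these libraries where they do the work, as an engineer would, in place of code of your own. Each camera call takes 0.05 s, during which the arm holds its last target. There are 200 camera calls.

### The job

Make the test fixture ready for its clear top plate: push the loose blue pillar onto the fixture's bare post and press it all the way down, level with the other three, and press down every black module in the fixture that stands proud until it is fully home in its socket. Leave the other things on the bench where they are.

Things in the scene. Friction and masses are not known exactly. Their poses are not given: they have to be found in the camera images.
- fixture: test fixture, fixed to the bench: brown bakelite slab 200 (x) x 276 (y) mm, flat top 30 mm above its origin (centre of underside). Corner posts at x +-70, y +-115 mm: three carry blue pillars, home (34 mm across, tops 86 mm above the slab), one is bare. Between them four modules in sockets at x +-30, y +-45 mm, long side along y
- post: the bare steel post in one corner of the fixture: 16 mm across, 62 mm tall, its upper 10 mm tapering to 8 mm across; origin at the centre of its foot on the slab's top, z up
- ring (a joint): snug black rubber ring round the bare post, 33 mm across, 6 mm thick: height (m) of its underside above the slab; it starts some 12 to 16 mm up and a pillar pushed onto the post drives it down to 0. It resists with about 7 N and stays where it is left
- pillar: the loose blue pillar, standing on the bench beside the fixture: 34 mm across, 80 mm long, 80 g, same as the fitted ones; bore 20 mm wide and 70 mm deep, open at the underside, top closed and flat. Origin at the centre of its underside, z towards the closed top. Fully home, its underside rests on the ring 6 mm above the slab and its top is 86 mm above the slab
- module_a (a joint): black plug-in module a, head 38 x 76 mm and 28 mm tall over a steel plug, in a grey socket 42 x 80 mm and 18 mm tall on the fixture: how far it stands proud of its socket (m), 0 when fully home. Some start home, some 9 to 14 mm proud. It slides straight down against about 8 N and stays where it is left
- module_a_top (a point): centre of the flat top of module a; 46 mm above the slab when home; z up, y along its long side
- module_b (a joint): black plug-in module b, head 38 x 76 mm and 28 mm tall over a steel plug, in a grey socket 42 x 80 mm and 18 mm tall on the fixture: how far it stands proud of its socket (m), 0 when fully home. Some start home, some 9 to 14 mm proud. It slides straight down against about 8 N and stays where it is left
- module_b_top (a point): centre of the flat top of module b; 46 mm above the slab when home; z up, y along its long side
- module_c (a joint): black plug-in module c, head 38 x 76 mm and 28 mm tall over a steel plug, in a grey socket 42 x 80 mm and 18 mm tall on the fixture: how far it stands proud of its socket (m), 0 when fully home. Some start home, some 9 to 14 mm proud. It slides straight down against about 8 N and stays where it is left
- module_c_top (a point): centre of the flat top of module c; 46 mm above the slab when home; z up, y along its long side
- module_d (a joint): black plug-in module d, head 38 x 76 mm and 28 mm tall over a steel plug, in a grey socket 42 x 80 mm and 18 mm tall on the fixture: how far it stands proud of its socket (m), 0 when fully home. Some start home, some 9 to 14 mm proud. It slides straight down against about 8 N and stays where it is left
- module_d_top (a point): centre of the flat top of module d; 46 mm above the slab when home; z up, y along its long side
- meter: handheld multimeter, grey, 175 x 85 x 46 mm, lying flat; origin at the centre of its underside. Bystander
- driver: screwdriver about 180 mm long lying flat. Bystander
- jar: clear jar with white cap, 52 mm across, 75 mm tall; origin at the centre of its underside. Bystander
- reel: empty white reel, 64 mm across, 48 mm tall, standing on its flange; origin at the centre of its underside. Bystander
- spare: spare black module, 38 x 76 x 44 mm, standing unplugged on the bench; not needed. Bystander
Mind the look-alikes: they are no part of the job. What is shaped like the pillar but red is not meant.

How it is judged:
By the outcome, as a careful person would: the job done as asked, in the order asked, and still so for the second after the job is handed in, with the robot touching nothing.
It also fails if it takes over 53 s, if anything falls off the work surface, if the arm or the gripper's body presses on something with over 40 N, if the wrist force passes 120 N, or if a joint passes its speed limit or range.

## Working session

There is one attempt and no reset: what is moved stays moved. The work goes in short steps, Python scripts to look and compute and a shell command to move; the robot and the scene stay as the last step left them, time stands still between calls to the robot, and variables do not carry over. Pictures are saved under pics/ and viewed, at most 10 in all, crops included, and the job is handed in when it is done.

```bash
mkdir -p pics
cat > h.py <<'E'
from workcell import *
import numpy as np, cv2
def pts(name, d):
    c=camera_info(name); K=np.array(c["camera_matrix"]); v,u=np.mgrid[:420,:560]
    r=np.stack([(u-K[0,2])/K[0,0],(v-K[1,2])/K[1,1],np.ones(u.shape)],-1)*d[...,None]
    return r@np.array(c["rotation"]).T+np.array(c["origin"])
E
python3 - <<'E'
from h import *
for n in("top","side"):
    p,d=grab_frame(n); cv2.imwrite(f"pics/{n}0.png",p); np.savez(f"{n}0.npz",p=p,d=d,P=pts(n,d))
    c=camera_info(n); print(n,c,(d>0).mean())
print(camera_info("wrist")); print(state())
E
```

```text
Traceback (most recent call last):
  File "h.py", line 6, in pts
    return r@np.array(c["rotation"]).T+np.array(c["origin"])
           ~~~~~~~~~~~~~~~~~~~~~~~~~~~^~~~~~~~~~~~~~~~~~~~~~
ValueError: operands could not be broadcast together with shapes (420,560) (3,)
```

View pics/top0.png

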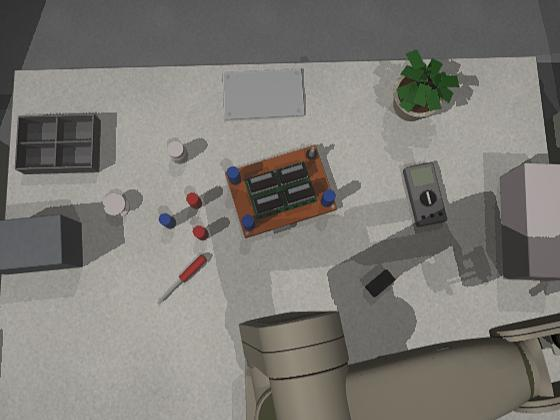

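The top view shows the fixture at (282,190), with home blue pillars at (233,174), (248,222) and (328,197) and the bare post at (312,152). A blue pillar stands loose at (167,220). The red look-alikes are at (193,200) and (200,232).

```bash
sed -i 's/np.array(c\["rotation"\])/R(c["rotation"])/; 2a from scipy.spatial.transform import Rotation\ndef R(r): r=np.array(r); return r if r.shape==(3,3) else Rotation.from_rotvec(r).as_matrix()' h.py
python3 - <<'E'
from h import *
for n in("top","side"):
    p,d=grab_frame(n); cv2.imwrite(f"pics/{n}0.png",p); np.savez(f"{n}0.npz",p=p,d=d,P=pts(n,d))
    c=camera_info(n); print(n,c,(d>0).mean())
    b,g,r=[p[...,i].astype(int) for i in range(3)]
    m=((b>80)&(b>1.6*r)&(b>1.3*g)).astype(np.uint8)
    k,l,s,ce=cv2.connectedComponentsWithStats(m)
    P=pts(n,d)
    for i in range(1,k):
        if s[i,4]>25:
            q=P[(l==i)&(d>0)]; zt=np.percentile(q[:,2],95); t=q[q[:,2]>zt-.006]
            print(n,ce[i],s[i,4],"ztop",zt,"mean",t.mean(0),"mid",(t.min(0)+t.max(0))/2,"ext",np.ptp(t,axis=0))
print(camera_info("wrist")); print(state())
E
```

```text
top {'camera_matrix': array([[523.07838432,   0.        , 276.41108744],
       [  0.        , 523.07838432, 204.95681793],
       [  0.        ,   0.        ,   1.        ]]), 'origin': array([0.23424174, 0.01727055, 1.49715579]), 'rotation': array([-2.09690281,  2.16007793, -0.19340908])} 0.99625
top [232.28571429 172.69747899] 119 ztop 0.1201395258618626 mean [0.57900856 0.12752895 0.11698097] mid [0.57868221 0.12693473 0.11828211] ext [0.02793349 0.02999533 0.0081624 ]
top [328.11594203 196.21014493] 138 ztop 0.11946341098092837 mean [ 0.5079431  -0.13185133  0.11672397] mid [ 0.50699859 -0.13183222  0.1176528 ] ext [0.02835812 0.03200914 0.00828047]
top [164.32727273 219.02727273] 110 ztop 0.08471515583855133 mean [0.46185443 0.31889298 0.08144424] mid [0.46063547 0.31742526 0.08313542] ext [0.02832726 0.03169764 0.00864753]
top [247.29661017 220.58474576] 118 ztop 0.11959515361700582 mean [0.44375746 0.08993988 0.11662287] mid [0.44444909 0.08897534 0.11762283] ext [0.02963218 0.02951034 0.00802839]
side {'camera_matrix': array([[442.28577077,   0.        , 283.71758577],
     
[... 1482 characters left out ...]
00e+00]])}
{'time': 0.15, 'joint_pos': array([-1.40337913e+00,  1.30998377e-01,  1.48900041e+00,  1.26067273e-05,
        1.52299698e+00, -8.54102104e-02]), 'joint_vel': array([ 0.00106568, -0.00039516, -0.00397369, -0.00162212,  0.0025671 ,
       -0.00077154]), 'joint_torque': array([-1.11389388e-04, -5.60475647e+01, -4.92334485e+01,  7.67127145e-02,
        3.05004918e-02, -7.77721652e-05]), 'ee_pos': array([ 0.1500275 , -0.58045438,  0.18533784]), 'ee_rot': array([-3.11513293e+00, -3.95905696e-01,  7.05523936e-05]), 'force': array([ 0.19800307, -0.41779516,  0.1652693 ]), 'wrist_torque': array([ 0.01086465,  0.00549837, -0.00422453]), 'grip_force': 0.0, 'finger_gap': 0.09291464836528567}
```

View pics/side0.png

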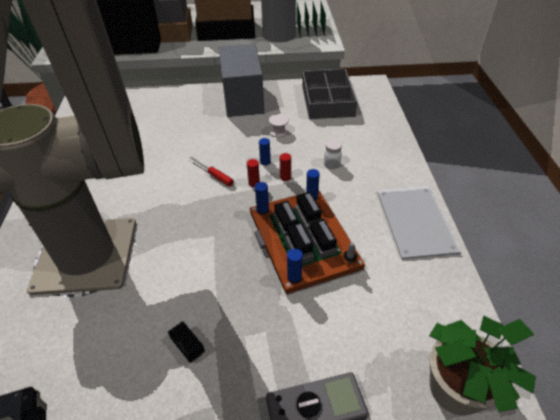

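The side view agrees: the loose blue pillar is at (264,150), with reds at (253,172) and (285,165). The bare post is at (351,252).

Pillar candidates in the top view:
- **(167,220), blue:** standing on the bench, so it fits.
- **(193,200) and (200,232):** red, so not meant.
- **The other three blues:** already home on the fixture.

I'll confirm with a crop and measure the obstacles and module heights.

Run:
```python
from h import *
T=np.load("top0.npz");S=np.load("side0.npz")
cv2.imwrite("pics/crop.png",np.hstack([cv2.resize(T["p"][140:260,140:350],None,fx=3,fy=3,interpolation=2)[:, :390],cv2.resize(S["p"][120:300,235:375],None,fx=2,fy=2,interpolation=2)]))if 0 else cv2.imwrite("pics/crop.png",cv2.resize(T["p"][140:255,145:345],None,fx=4,fy=4,interpolation=2))
for n,D in(("top",T),("side",S)):
    p,d=D["p"],D["d"];P=D["P"];b,g,r=[p[...,i].astype(int) for i in range(3)]
    m=((r>90)&(r>2*b)&(r>2.5*g)&(P[...,2]>.06)&(P[...,1]>.15)).astype(np.uint8)
    k,l,s,ce=cv2.connectedComponentsWithStats(m)
    for i in range(1,k):
        if s[i,4]>25: q=P[l==i]; print(n,"red",ce[i],((q.min(0)+q.max(0))/2).round(4))
A,B,C=[np.array(v) for v in((.579,.126),(.5077,-.1330),(.4450,.0882))]
yaw=(np.arctan2(*(A-C)[::-1])+np.arctan2(*(B-C)[::-1])+np.pi/2)/2
c=(A+B)/2; ex=np.array([np.cos(yaw),np.sin(yaw)]);ey=np.array([-ex[1],ex[0]])
print("yaw",yaw,"c",c,"post",c+.07*ex-.115*ey)
for n,D in(("top",T),("side",S)):
    q=D["P"].reshape(-1,3);L=np.c_[(q[:,:2]-c)@ex,(q[:,:2]-c)@ey,q[:,2]]
    for sx in(-30,30):
        for sy in(-45,45):
            w=L[(abs(L[:,0]*1e3-sx)<12)&(abs(L[:,1]*1e3-sy)<28)&(L[:,2]>.03)]
            print(n,sx,sy,(c+ex*sx/1e3+ey*sy/1e3).round(4),len(w),np.percentile(w[:,2],[10,50,75,90]).round(4))
    for z0 in [(-85,0),(85,0),(0,0)]:
        w=L[(abs(L[:,0]*1e3-z0[0])<7)&(abs(L[:,1]*1e3-z0[1])<40)];print(n,"slab",np.median(w[:,2]))
    w=L[(abs(L[:,0]-.07)<.02)&(abs(L[:,1]+.115)<.02)&(L[:,2]>.06)];print("post",w.mean(0),len(w),w[:,2].max())
```

```text
top red [191.77319588 198.18556701] [0.5174 0.2438 0.0748]
top red [198.51428571 231.2       ] [0.4243 0.2249 0.0766]
side red [284.75 157.05] [0.5173 0.2382 0.0778]
side red [252.125   163.03125] [0.4259 0.2204 0.0785]
yaw 0.27557695145397276 c [ 0.54335 -0.0035 ] post [ 0.64200053 -0.09511371]
top -30 -45 [ 0.5267 -0.055 ] 175 [0.0837 0.0876 0.0899 0.0917]
top -30 45 [0.5022 0.0316] 171 [0.0711 0.0758 0.0772 0.0788]
top 30 -45 [ 0.5845 -0.0386] 172 [0.0717 0.0758 0.078  0.0803]
top 30 45 [0.56  0.048] 165 [0.0824 0.0865 0.0886 0.0905]
top slab 0.02967692129193511
top slab 0.02940818979626747
top slab 0.03082683012845977
post [ 0.06898916 -0.112866    0.08094909] 35 0.09567066111588418
side -30 -45 [ 0.5267 -0.055 ] 187 [0.0854 0.0871 0.0879 0.0886]
side -30 45 [0.5022 0.0316] 161 [0.0729 0.075  0.0761 0.0772]
side 30 -45 [ 0.5845 -0.0386] 180 [0.0731 0.0751 0.0762 0.0773]
side 30 45 [0.56  0.048] 156 [0.0843 0.0862 0.0872 0.088 ]
side slab 0.028864908784712928
side slab 0.02915707257200184
side slab nan
post [ 0.06900917 -0.11884205  0.07844417] 74 0.09359583328976884
  return _methods._mean(a, axis=axis, dtype=dtype,
  ret = ret.dtype.type(ret / rcount)
```

View pics/crop.png

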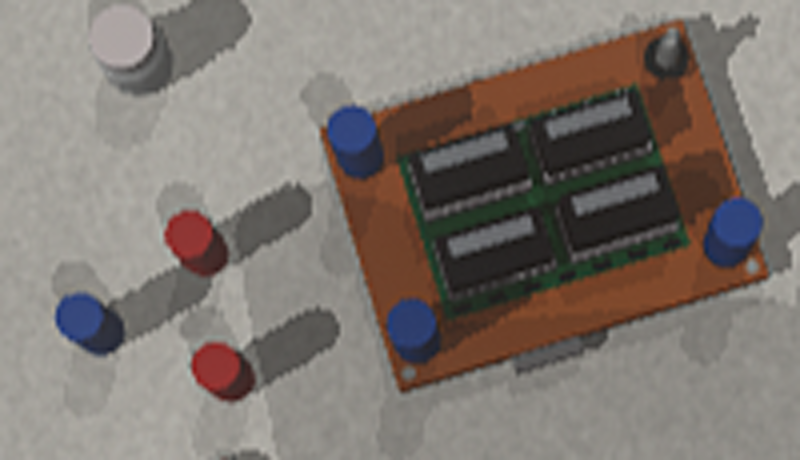

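The crop confirms the blue pillar at (85,325) is the only loose one; its neighbours at (197,245) and (222,370) are red. Two modules stand proud by about 11 mm, at fixture (-30,-45) and (30,45). Next I move over to the pillar.

```bash
python3 -m jog '[[0.02,0.02,0.04,0.14,1],[0.05,0.04,0.07,0.28,1],[0.08,0.075,0.09,0.42,1],[0.11,0.11,0.1,0.56,1],[0.145,0.145,0.1,0.7,1]]'
python3 -m jog '[[0.03,0.035,0,0.14,1],[0.06,0.07,0,0.28,1],[0.09,0.11,0,0.42,1],[0.11,0.15,0,0.56,1],[0.13,0.195,0,0.7,1]]'
python3 -m jog '[[0.01,0.045,0,0.1,1],[0.02,0.09,0,0.194,1],[0.02,0.14,0,0.194,1],[0.02,0.19,0,0.194,1],[0.02,0.24,0,0.194,1]]'
python3 -m jog '[[0.005,0.045,0,0,1],[0.01,0.09,0,0,1],[0.015,0.14,0,0,1],[0.0165,0.19,0,0,1],[0.0165,0.24,0,0,1]]'
python3 -c "
from workcell import *;print(state())"
```

```text
time: 0.65
ee_pos: [0.2961, -0.4354, 0.2884]
ee_rot: [2.785, 1.446, -0.0]
force: [0.7, -0.3, 0.3]
finger_gap: 0.0931
grip_force: 0.0
time: 1.15
ee_pos: [0.4256, -0.2393, 0.2857]
ee_rot: [-2.122, -2.316, 0.0]
force: [0.3, -0.0, -0.1]
finger_gap: 0.0929
grip_force: 0.0
time: 1.65
ee_pos: [0.4446, 0.001, 0.2859]
ee_rot: [-1.895, -2.506, 0.0]
force: [-0.2, -0.5, -0.7]
finger_gap: 0.0928
grip_force: 0.0
time: 2.15
ee_pos: [0.4612, 0.2409, 0.2859]
ee_rot: [1.895, 2.506, -0.0]
force: [0.6, 0.5, 0.8]
finger_gap: 0.0931
grip_force: 0.0
{'time': 2.15, 'joint_pos': array([ 3.82801041e-01, -1.05535320e-01,  1.54629570e+00, -1.05796062e-04,
        1.70098103e+00,  1.06816441e-01]), 'joint_vel': array([ 0.92576812,  0.58485351, -0.53411444, -0.00243544, -0.05268805,
        0.92295188]), 'joint_torque': array([ -3.8824296 , -48.85240316, -46.53978109,   0.38289995,
         0.46303072,  -1.85632087]), 'ee_pos': array([0.46119005, 0.24085328, 0.28586878]), 'ee_rot': array([ 1.89476403e+00,  2.50587100e+00, -2.85153548e-04]), 'force': array([0.57782268, 0.53978466, 0.76692273]), 'wrist_torque': array([-0.06251871, -0.15824526, -0.10981563]), 'grip_force': 0.0, 'finger_gap': 0.09311783666095014}
```

```bash
python3 -m jog '[[0,0.04,0,0,1],[0,0.076,-0.02,0,1],[0,0.076,-0.06,0,1],[0,0.076,-0.086,0,1],[0,0.076,-0.086,0,1]]'
cat >> h.py <<'E'
def wrist_frame():
    s=state(); p,d=grab_frame("wrist"); c=camera_info("wrist"); K=np.array(c["camera_matrix"]); M=np.array(c["tool_from_camera"])
    v,u=np.mgrid[:420,:560]; x=(u-K[0,2])/K[0,0]; y=(v-K[1,2])/K[1,1]; r=np.hypot(x,y)+1e-9
    ray=np.stack([np.sin(r)*x/r,np.sin(r)*y/r,np.cos(r)],-1); W=R(s["ee_rot"])
    rw=ray@M[:3,:3].T@W.T; o=W@M[:3,3]+s["ee_pos"]
    P=o+rw*(d/np.cos(r))[...,None]
    return p,d,P,rw,o,s
def plane(rw,o,z,m):
    q=rw[m]; return (o+q*((z-o[2])/q[:,2])[:,None])[:,:2]
E
python3 - <<'E'
from h import *
p,d,P,rw,o,s=wrist_frame(); cv2.imwrite("pics/w1.png",p); print(s["ee_pos"],o)
b,g,r=[p[...,i].astype(int) for i in range(3)]
for nm,m in(("blue",(b>60)&(b>1.5*r)&(b>1.3*g)),("red",(r>80)&(r>2*b)&(r>2.*g))):
    k,l,st,ce=cv2.connectedComponentsWithStats(m.astype(np.uint8))
    for i in range(1,k):
        if st[i,4]>150:
            q=P[(l==i)&(d>0)]; zt=np.percentile(q[:,2],97); t=q[q[:,2]>zt-.005]
            print(nm,ce[i],st[i,4],zt,((t.min(0)+t.max(0))/2).round(4),np.ptp(t,axis=0).round(4))
E
```

```text
time: 2.65
ee_pos: [0.4586, 0.3136, 0.1948]
ee_rot: [-1.892, -2.504, 0.013]
force: [-2.0, -0.8, 0.1]
finger_gap: 0.093
grip_force: 0.0
[0.45861494 0.31361313 0.19475195] [0.43805851 0.39407273 0.3927918 ]
blue [287.49913495 190.4982699 ] 1156 0.08098007163431445 [0.463  0.3188 0.079 ] [0.0325 0.0327 0.0055]
blue [222.59515152 370.06787879] 825 0.1165754799429579 [0.4467 0.2028 0.2201] [0.0319 0.2623 0.2166]
blue [335.17961165 374.72572816] 412 0.1165549392390298 [0.5802 0.1302 0.1145] [0.0331 0.0267 0.0055]
red [171.27067083 205.32449298] 1282 0.025939181060589313 [0.3309 0.2521 0.0243] [0.0709 0.0706 0.0067]
red [233.98151261 256.19579832] 1190 0.08080266709058483 [0.4269 0.225  0.0787] [0.0323 0.0342 0.0057]
red [314.86108919 262.43804262] 1267 0.08066640422055778 [0.5184 0.2434 0.0786] [0.033  0.0338 0.0058]
```

View pics/w1.png

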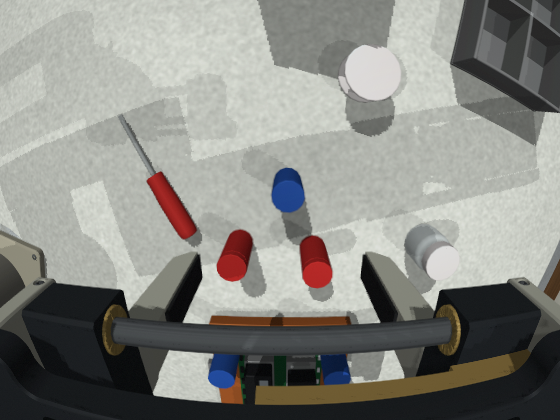

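The wrist view shows the blue pillar at (287,190) clear of the reds at (234,256) and (315,262), with both open fingers clear of everything. Descend and grip.

```bash
python3 -m jog '[[0.001,0.0025,-0.03,0,1],[0.001,0.0025,-0.08,0,1],[0.001,0.0025,-0.12,0,1],[0.001,0.0025,-0.15,0,1],[0.001,0.0025,-0.164,0,1]]'
python3 -m jog '[[0,0,0,0,1],[0,0,0,0,-0.2],[0,0,0,0,-1],[0,0,0,0,-1],[0,0,0,0,-1]]' 35
python3 -m jog '[[0,0,0,0,-1],[0,0,0,0,-1],[0,0,0,0,-1]]' 35
```

```text
time: 3.2
ee_pos: [0.4622, 0.3167, 0.0351]
ee_rot: [-1.895, -2.505, 0.002]
force: [-0.7, -0.2, -0.2]
finger_gap: 0.093
grip_force: 0.0
time: 3.7
ee_pos: [0.4634, 0.3178, 0.0375]
ee_rot: [1.894, 2.505, 0.003]
force: [0.5, -0.9, 0.3]
finger_gap: 0.0656
grip_force: 0.0
time: 4.0
ee_pos: [0.4625, 0.3173, 0.0361]
ee_rot: [-1.895, -2.506, 0.0]
force: [0.7, -0.2, 0.1]
finger_gap: 0.0419
grip_force: 0.0
```

```bash
python3 -m jog '[[0,0,0,0,-1],[0,0,0,0,-1],[0,0,0,0,-1]]' 35
python3 -m jog '[[0,0,0.03,0,-1],[0,0,0.08,0,-1],[0,0,0.125,0,-1],[0,0,0.15,0,-1],[0,0,0.15,0,-1]]'
python3 - <<'E'
from h import *
print(state()["ee_pos"])
p,d,P,rw,o,s=wrist_frame()
b,g,r=[p[...,i].astype(int) for i in range(3)]
m=(b>60)&(b>1.5*r)&(b>1.3*g)
k,l,st,ce=cv2.connectedComponentsWithStats(m.astype(np.uint8))
for i in range(1,k):
    if st[i,4]>150:
        q=P[(l==i)&(d>0)]; zt=np.percentile(q[:,2],97); t=q[q[:,2]>zt-.005]
        print(ce[i],st[i,4],zt,((t.min(0)+t.max(0))/2).round(4),np.ptp(t,axis=0).round(4))
print(s["ee_pos"],s["finger_gap"],s["grip_force"])
E
```

```text
time: 4.3
ee_pos: [0.4625, 0.3173, 0.0361]
ee_rot: [-1.895, -2.506, 0.0]
force: [1.2, 0.0, -0.4]
finger_gap: 0.033
grip_force: 35.0
time: 4.8
ee_pos: [0.4652, 0.3188, 0.1917]
ee_rot: [1.893, 2.503, 0.013]
force: [0.8, 0.4, -0.4]
finger_gap: 0.033
grip_force: 35.0
[0.46521772 0.31878377 0.19172118]
[281.16261432 254.52286415] 4483 0.23635024523973525 [0.4649 0.3201 0.2343] [0.0329 0.0337 0.0059]
[320.19473684 369.82894737] 380 0.11638207089992597 [0.5319 0.2184 0.2081] [0.0949 0.1926 0.1932]
[0.46521772 0.31878377 0.19172118] 0.033021014796517166 34.99998589977622
```

```bash
python3 -m jog '[[0.015,-0.035,0,0,-1],[0.035,-0.08,0,0,-1],[0.054,-0.125,0,0,-1],[0.073,-0.17,0,0,-1],[0.092,-0.215,0,0,-1]]'
python3 -m jog '[[0.02,-0.045,0,0,-1],[0.038,-0.09,0,0,-1],[0.057,-0.135,0,0,-1],[0.073,-0.17,0,0,-1],[0.0875,-0.198,0,0,-1]]'
python3 -m jog '[[0,0,0,0,-1],[0,0,-0.02,0,-1],[0,0,-0.04,0,-1],[0,0,-0.04,0,-1],[0,0,-0.04,0,-1]]'
python3 - <<'E'
from h import *
A,B,C=[np.array(v) for v in((.579,.126),(.5077,-.1330),(.4450,.0882))]
n=(A+B-C); print(state()["ee_pos"],state()["force"])
for nm in("top","side"):
    p,d=grab_frame(nm);P=pts(nm,d);b,g,r=[p[...,i].astype(int) for i in range(3)]
    m=(b>60)&(b>1.5*r)&(b>1.3*g)
    k,l,st,ce=cv2.connectedComponentsWithStats(m.astype(np.uint8))
    for i in range(1,k):
        if st[i,4]>15:
            q=P[(l==i)&(d>0)];zt=np.percentile(q[:,2],95);t=q[q[:,2]>zt-.006];print(nm,ce[i],st[i,4],((q.min(0)+q.max(0))/2).round(4),((t.min(0)+t.max(0))/2).round(4))
    cv2.imwrite(f"pics/{nm}1.png",p)
cv2.imwrite("pics/pc.png",cv2.resize(p[180:300,270:410],None,fx=4,fy=4,interpolation=2))
E
```

```text
time: 5.35
ee_pos: [0.5537, 0.1004, 0.1835]
ee_rot: [-1.893, -2.504, 0.004]
force: [1.5, 0.6, -0.5]
finger_gap: 0.0331
grip_force: 35.0
time: 5.85
ee_pos: [0.6411, -0.0981, 0.1829]
ee_rot: [-1.895, -2.501, 0.003]
force: [0.3, 0.5, 0.2]
finger_gap: 0.0333
grip_force: 35.0
time: 6.35
ee_pos: [0.6408, -0.0948, 0.1445]
ee_rot: [-1.892, -2.504, 0.002]
force: [-0.0, 0.0, 0.4]
finger_gap: 0.0334
grip_force: 35.0
[ 0.64077461 -0.09478283  0.14450661] [-0.03822196  0.02023993  0.36246579]
top [308.89473684 151.        ] 19 [ 0.6375 -0.084   0.0936] [ 0.6315 -0.082   0.1345]
top [232.36956522 173.82608696] 138 [0.5781 0.1268 0.0774] [0.5789 0.1268 0.1185]
top [247.51408451 221.77464789] 142 [0.4444 0.0888 0.0835] [0.4444 0.0888 0.1182]
side [311.01694915 172.52542373] 59 [0.5669 0.0237 0.2052] [ 0.5497 -0.0884  0.3027]
side [260.62037037 186.56481481] 108 [0.4464 0.0866 0.1119] [0.4466 0.0866 0.1146]
side [258.15789474 201.73684211] 38 [0.4398 0.0756 0.0701] [0.4339 0.0782 0.094 ]
side [356.7480916  214.63358779] 131 [ 0.6429 -0.0965  0.1919] [ 0.6426 -0.0965  0.1941]
side [294.22  255.385] 200 [ 0.5124 -0.1018  0.0735] [ 0.5084 -0.1328  0.1147]
side [290.76190476 270.57142857] 21 [ 0.501  -0.145   0.0724] [ 0.5028 -0.1489  0.0915]
```

View pics/pc.png

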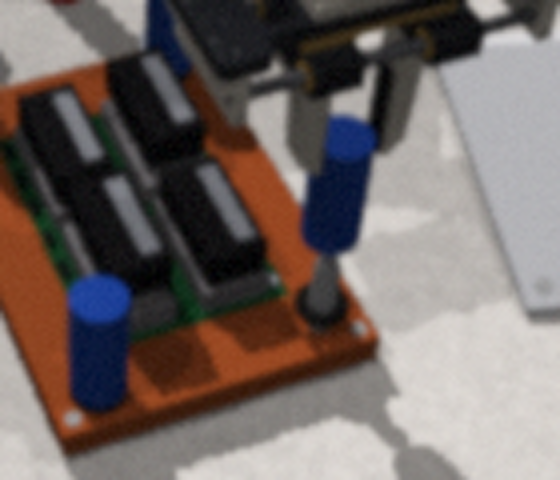

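The pillar at (340,185 in the crop) hangs straight over the post at (322,285). In the side camera's frame it is within 1 mm of the post's predicted spot. Lower it with force checks.

```bash
python3 -m jog '[[0,0,-0.01,0,-1],[0,0,-0.018,0,-1],[0,0,-0.024,0,-1],[0,0,-0.030,0,-1],[0,0,-0.030,0,-1]]'
python3 -m jog '[[0,0,-0.01,0,-1],[0,0,-0.018,0,-1],[0,0,-0.024,0,-1],[0,0,-0.026,0,-1],[0,0,-0.026,0,-1]]'
```

```text
time: 6.95
ee_pos: [0.6413, -0.0955, 0.1146]
ee_rot: [-1.894, -2.504, 0.001]
force: [-0.4, -0.0, -0.8]
finger_gap: 0.0332
grip_force: 35.0
time: 7.45
ee_pos: [0.6417, -0.0956, 0.0895]
ee_rot: [-1.894, -2.505, 0.001]
force: [-0.7, -0.2, 0.0]
finger_gap: 0.0331
grip_force: 35.0
```

```bash
python3 -m jog '[[0,0,-0.005,0,-1],[0,0,-0.009,0,-1],[0,0,-0.012,0,-1],[0,0,-0.014,0,-1],[0,0,-0.014,0,-1]]' 50
python3 -m jog '[[0,0,-0.002,0,-1],[0,0,-0.004,0,-1],[0,0,-0.0045,0,-1],[0,0,-0.0045,0,-1]]'
```

```text
time: 7.95
ee_pos: [0.643, -0.0959, 0.0773]
ee_rot: [1.893, 2.504, 0.001]
force: [0.3, 0.6, 4.0]
finger_gap: 0.0326
grip_force: 50.0
time: 8.35
ee_pos: [0.6431, -0.096, 0.0729]
ee_rot: [1.893, 2.504, 0.001]
force: [0.1, 0.3, 5.9]
finger_gap: 0.033
grip_force: 50.0
```

```bash
python3 -m jog '[[0,0,-0.001,0,-1],[0,0,-0.002,0,-1],[0,0,-0.003,0,-1],[0,0,-0.003,0,-1]]'
python3 -m jog '[[0,0,-0.001,0,-1],[0,0,-0.002,0,-1],[0,0,-0.002,0,-1]]'
```

```text
time: 8.75
ee_pos: [0.6436, -0.0962, 0.0718]
ee_rot: [1.893, 2.503, 0.002]
force: [-4.3, 1.0, 15.1]
finger_gap: 0.0331
grip_force: 50.0
time: 9.05
ee_pos: [0.644, -0.0965, 0.0717]
ee_rot: [1.892, 2.502, 0.002]
force: [-9.4, 0.6, 26.0]
finger_gap: 0.0326
grip_force: 50.0
```

The pillar has stopped hard. Unload, release, rise, then press its top with shut fingers.

```bash
python3 -m jog '[[0,0,0.0045,0,-1],[0,0,0.0045,0,-1],[0,0,0.0045,0,0],[0,0,0.0045,0,0],[0,0,0.0045,0,0]]' 20
python3 -m jog '[[0,0,0,0,0],[0,0,0.02,0,0],[0,0,0.06,0,0],[0,0,0.1,0,0],[0,0,0.105,0,-1]]'
python3 -m jog '[[0,0,0,0,-1],[0,0,0,0,-1],[0,0,0,0,-1],[0,0,0,0,-1]]'
python3 - <<'E'
from h import *
p,d,P,rw,o,s=wrist_frame(); cv2.imwrite("pics/w2.png",p)
print(s["ee_pos"],s["finger_gap"],s["force"])
for nm in("top","side"):
    p,d=grab_frame(nm);P=pts(nm,d);b,g,r=[p[...,i].astype(int) for i in range(3)]
    m=(b>60)&(b>1.5*r)&(b>1.3*g)
    k,l,st,ce=cv2.connectedComponentsWithStats(m.astype(np.uint8))
    for i in range(1,k):
        if st[i,4]>15:
            q=P[(l==i)&(d>0)];zt=np.percentile(q[:,2],90);t=q[q[:,2]>zt-.006];print(nm,ce[i],st[i,4],zt,((t.min(0)+t.max(0))/2).round(4))
E
```

```text
time: 9.55
ee_pos: [0.6412, -0.0956, 0.0701]
ee_rot: [-1.894, -2.504, 0.002]
force: [0.4, 0.3, -0.5]
finger_gap: 0.0466
grip_force: 0.0
time: 10.05
ee_pos: [0.6452, -0.0964, 0.1831]
ee_rot: [1.89, 2.499, 0.006]
force: [0.7, 0.4, 1.1]
finger_gap: 0.0419
grip_force: 0.0
time: 10.45
ee_pos: [0.641, -0.0955, 0.1741]
ee_rot: [-1.893, -2.504, 0.002]
force: [1.1, -0.6, 0.1]
finger_gap: 0.011
grip_force: 0.0
[ 0.64102938 -0.09547701  0.17406179] 0.011000900188799975 [ 1.0778077  -0.62696161  0.13424177]
top [310.15789474 152.21052632] 114 0.118233879964411 [ 0.6385 -0.0874  0.1175]
top [232.35766423 173.78832117] 137 0.11826203456451274 [0.5783 0.1271 0.1178]
top [247.5035461  221.73758865] 141 0.11928868292939236 [0.4445 0.0888 0.1201]
side [310.44230769 173.57692308] 52 0.11740333433141109 [0.5638 0.0186 0.2143]
side [260.67592593 186.56481481] 108 0.11657047500329469 [0.4465 0.086  0.1145]
side [257.125      200.95833333] 24 0.09331168523602056 [0.434  0.0774 0.0951]
side [351.36842105 238.85964912] 171 0.1159882471520747 [ 0.6406 -0.0971  0.1137]
side [294.36787565 254.97409326] 193 0.11656288576624817 [ 0.5086 -0.1332  0.1146]
```

View pics/w2.png

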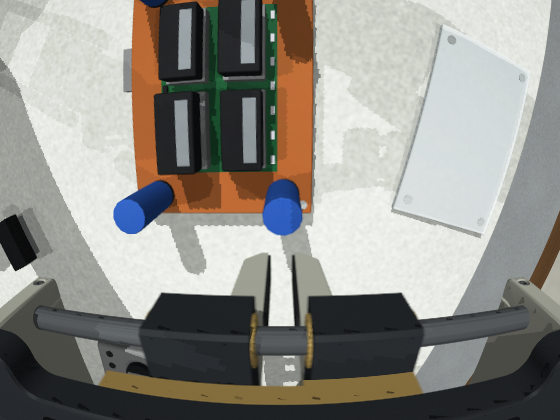

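The wrist view shows the pillar upright on its post (283,210), and the side view puts its top at 0.116 m, level with the others. Now a confirming press on top with shut fingers.

```bash
python3 -m jog '[[0,0,-0.03,0,-1],[0,0,-0.05,0,-1],[0,0,-0.056,0,-1],[0,0,-0.06,0,-1],[0,0,-0.06,0,-1]]'
python3 -m jog '[[0,0,-0.002,0,-1],[0,0,-0.003,0,-1],[0,0,-0.003,0,-1]]'
```

```text
time: 11.1
ee_pos: [0.6423, -0.0957, 0.1165]
ee_rot: [1.895, 2.506, 0.0]
force: [-0.8, 0.3, 0.2]
finger_gap: 0.0004
grip_force: 0.0
time: 11.4
ee_pos: [0.6424, -0.0958, 0.1137]
ee_rot: [1.894, 2.505, 0.001]
force: [-0.2, 0.8, 0.1]
finger_gap: 0.0004
grip_force: 0.0
```

```bash
python3 -m jog '[[0,0,-0.001,0,-1],[0,0,-0.002,0,-1],[0,0,-0.003,0,-1],[0,0,-0.003,0,-1]]'
python3 -m jog '[[0,0,-0.001,0,-1],[0,0,-0.002,0,-1],[0,0,-0.002,0,-1]]'
```

```text
time: 11.8
ee_pos: [0.6419, -0.0957, 0.1099]
ee_rot: [-1.894, -2.506, 0.0]
force: [-0.5, -0.1, -0.1]
finger_gap: 0.0009
grip_force: 0.0
time: 12.1
ee_pos: [0.642, -0.0956, 0.1079]
ee_rot: [-1.895, -2.506, 0.0]
force: [-0.5, -0.7, 1.1]
finger_gap: 0.0004
grip_force: 0.0
```

Run:
```python
from h import *
p,d=grab_frame("side");P=pts("side",d);cv2.imwrite("pics/pc2.png",cv2.resize(p[180:300,270:410],None,fx=4,fy=4,interpolation=2))
b,g,r=[p[...,i].astype(int) for i in range(3)]
m=(b>60)&(b>1.5*r)&(b>1.3*g)&(P[...,0]>.6)
q=P[m];print(len(q),q.min(0),q.max(0),np.percentile(q[:,2],[50,90,95]))
```

```text
196 [ 0.62535296 -0.11292846  0.04225853] [ 0.65642872 -0.08275771  0.14595333] [0.11354834 0.11612336 0.11684391]
```

View pics/pc2.png

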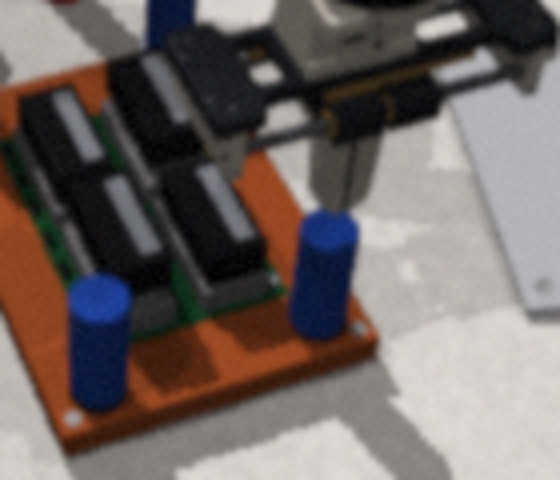

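The pillar is upright and its top disc is at (329,232) in the crop. The finger tips end at (345,207), apparently behind or above the rim. I'll measure where the tips really are.

Run:
```python
from h import *
s=state();print(s["ee_pos"],s["ee_rot"],s["force"])
p,d=grab_frame("side");P=pts("side",d)
for v in range(222,248,2): print(v,[(tuple((P[v,u]*1000).round().astype(int)),tuple(p[v,u])[0]-0) for u in (350,353,356,359)])
c=camera_info("side");K=np.array(c["camera_matrix"]);Q=R(c["rotation"]).T@(s["ee_pos"]-c["origin"]);print("tcp px",(K@Q/Q[2])[:2])
p,d,P,rw,o,s=wrist_frame();cv2.imwrite("pics/w3.png",p)
b,g,r=[p[...,i].astype(int) for i in range(3)]
m=(b>60)&(b>1.5*r)&(b>1.3*g)
k,l,st,ce=cv2.connectedComponentsWithStats(m.astype(np.uint8))
for i in range(1,k):
    if st[i,4]>100:
        q=P[(l==i)&(d>0)];zt=np.percentile(q[:,2],90);t=q[q[:,2]>zt-.006];print(ce[i],st[i,4],zt,t.min(0),t.max(0))
```

```text
[ 0.64199964 -0.09566655  0.10796605] [-1.89459992e+00 -2.50573115e+00  1.77689352e-04] [-0.38879552  0.16601948  0.35644532]
222 [((np.int64(627), np.int64(-111), np.int64(181)), np.uint8(62)), ((np.int64(635), np.int64(-107), np.int64(176)), np.uint8(64)), ((np.int64(642), np.int64(-107), np.int64(175)), np.uint8(59)), ((np.int64(649), np.int64(-105), np.int64(173)), np.uint8(61))]
224 [((np.int64(629), np.int64(-109), np.int64(172)), np.uint8(64)), ((np.int64(636), np.int64(-106), np.int64(168)), np.uint8(66)), ((np.int64(643), np.int64(-105), np.int64(167)), np.uint8(51)), ((np.int64(649), np.int64(-105), np.int64(166)), np.uint8(63))]
226 [((np.int64(630), np.int64(-108), np.int64(165)), np.uint8(65)), ((np.int64(637), np.int64(-106), np.int64(162)), np.uint8(62)), ((np.int64(644), np.int64(-102), np.int64(157)), np.uint8(41)), ((np.int64(651), np.int64(-102), np.int64(156)), np.uint8(70))]
228 [((np.int64(630), np.int64(-108), np.int64(158)), np.uint8(63)), ((np.int64(637), np.int64(-106), np.int64(156)), np.uint8(65)), ((np.int64(645), np.int64(-103), np.int64(152)), np.uint8(
[... 2010 characters left out ...]
(111)), np.uint8(58)), ((np.int64(649), np.int64(-108), np.int64(103)), np.uint8(54)), ((np.int64(684), np.int64(-27), np.int64(1)), np.uint8(139))]
246 [((np.int64(635), np.int64(-112), np.int64(103)), np.uint8(51)), ((np.int64(642), np.int64(-111), np.int64(101)), np.uint8(57)), ((np.int64(650), np.int64(-108), np.int64(97)), np.uint8(56)), ((np.int64(683), np.int64(-31), np.int64(-1)), np.uint8(149))]
tcp px [351.95631528 238.58473471]
[280.69622715 227.58498639] 2571 0.11614593734826753 [ 0.62537581 -0.10446722  0.11019482] [ 0.65811741 -0.07787472  0.15835651]
[109.58325282 228.9884058 ] 3105 0.11606401683907032 [ 0.4935312  -0.1485407   0.11008537] [ 0.52652413 -0.11524152  0.11749231]
```

View pics/w3.png

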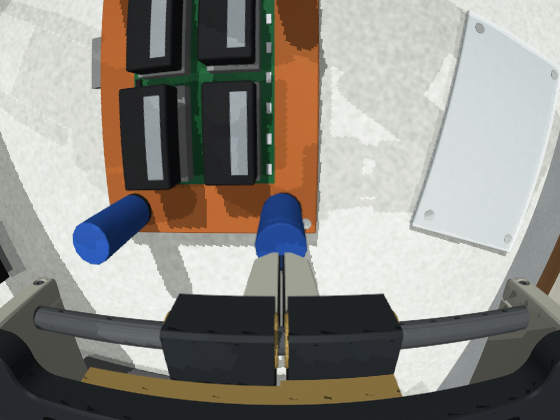

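The depth data puts the actual finger tips about 30 mm above the reported TCP, so there's been no contact yet. Keep descending with force checks.

```bash
python3 -m jog '[[0,0,-0.005,0,-1],[0,0,-0.01,0,-1],[0,0,-0.014,0,-1],[0,0,-0.015,0,-1],[0,0,-0.015,0,-1]]'
python3 -m jog '[[0,0,-0.001,0,-1],[0,0,-0.003,0,-1],[0,0,-0.004,0,-1],[0,0,-0.004,0,-1]]'
```

```text
time: 12.75
ee_pos: [0.6418, -0.0956, 0.0926]
ee_rot: [-1.894, -2.505, 0.001]
force: [-0.0, -0.2, 0.5]
finger_gap: 0.0003
grip_force: 0.0
time: 13.15
ee_pos: [0.642, -0.0957, 0.0889]
ee_rot: [-1.895, -2.506, 0.0]
force: [0.2, 0.2, 0.2]
finger_gap: 0.0007
grip_force: 0.0
```

```bash
python3 -m jog '[[0,0,-0.001,0,-1],[0,0,-0.002,0,-1],[0,0,-0.003,0,-1],[0,0,-0.003,0,-1]]'
python3 - <<'E'
from h import *
p,d=grab_frame("side");P=pts("side",d)
print(state()["ee_pos"],state()["force"])
for v in range(228,246,2): print(v,[(tuple((P[v,u]*1000).round().astype(int).tolist()),p[v,u].tolist()) for u in (353,356)])
q=P[210:228,318:334].reshape(-1,3);q=q[(q[:,2]>.1)];print("bracket",np.percentile(q[:,2],[1,5,20]))
cv2.imwrite("pics/pc3.png",cv2.resize(p[180:300,270:410],None,fx=4,fy=4,interpolation=2))
E
```

```text
time: 13.55
ee_pos: [0.642, -0.0957, 0.0859]
ee_rot: [-1.895, -2.506, 0.0]
force: [1.3, -0.4, -0.0]
finger_gap: 0.0003
grip_force: 0.0
[ 0.6419972  -0.09567662  0.08601668] [-1.52401737  0.15311182 -0.65633823]
228 [((637, -107, 157), [64, 69, 72]), ((645, -104, 153), [46, 50, 49])]
230 [((638, -107, 150), [63, 68, 70]), ((645, -104, 146), [45, 48, 50])]
232 [((639, -106, 143), [62, 68, 71]), ((646, -104, 140), [47, 51, 53])]
234 [((639, -107, 137), [65, 71, 72]), ((647, -104, 132), [55, 59, 61])]
236 [((640, -106, 129), [61, 67, 71]), ((647, -105, 127), [55, 61, 61])]
238 [((640, -107, 124), [65, 68, 71]), ((648, -104, 120), [63, 62, 63])]
240 [((642, -106, 115), [65, 48, 43]), ((648, -107, 116), [72, 35, 23])]
242 [((641, -111, 114), [65, 28, 9]), ((647, -112, 115), [61, 24, 9])]
244 [((641, -113, 110), [55, 21, 8]), ((648, -111, 107), [58, 23, 10])]
bracket [0.20306853 0.20769132 0.22398161]
```

View pics/pc3.png

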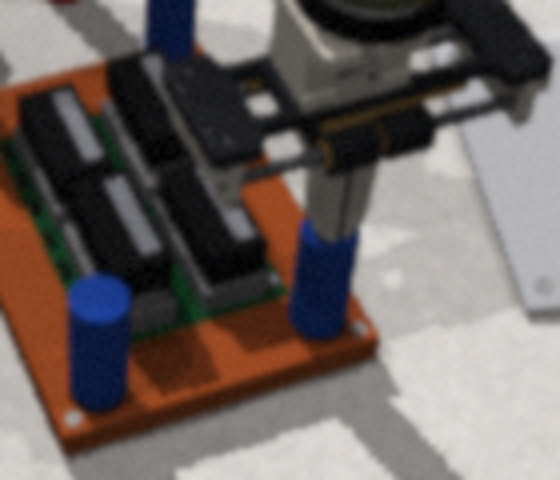

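The shut tips now sit just over the pillar top, at (330,225) in the crop.

```bash
python3 -m jog '[[0,0,-0.001,0,-1],[0,0,-0.002,0,-1],[0,0,-0.003,0,-1],[0,0,-0.003,0,-1]]'
python3 -m jog '[[0,0,-0.001,0,-1],[0,0,-0.002,0,-1],[0,0,-0.002,0,-1]]'
```

```text
time: 14.0
ee_pos: [0.6425, -0.0958, 0.0839]
ee_rot: [1.894, 2.505, 0.001]
force: [-0.9, -0.3, 4.5]
finger_gap: 0.0006
grip_force: 2.3
time: 14.3
ee_pos: [0.6437, -0.0961, 0.0839]
ee_rot: [1.893, 2.503, 0.002]
force: [-2.7, 0.8, 12.4]
finger_gap: 0.0005
grip_force: 6.5
```

```bash
python3 -m jog '[[0,0,-0.002,0,-1],[0,0,-0.003,0,-1],[0,0,-0.003,0,-1]]'
python3 -m jog '[[0,0,0.01,0,-1],[0,0,0.04,0,-1],[0,0,0.06,0,-1],[0,0,0.06,0,-1]]'
```

```text
time: 14.6
ee_pos: [0.6456, -0.0964, 0.0838]
ee_rot: [1.89, 2.5, 0.005]
force: [-4.1, 1.4, 24.8]
finger_gap: 0.0005
grip_force: 12.4
time: 15.0
ee_pos: [0.6443, -0.0962, 0.142]
ee_rot: [1.892, 2.502, 0.004]
force: [1.0, 0.3, 1.5]
finger_gap: 0.0003
grip_force: 0.0
```

The pillar is firmly home. On to the module at fixture (30,45).

```bash
python3 -m jog '[[-0.02,0.035,0,0,-1],[-0.045,0.078,0,0,-1],[-0.065,0.115,0,0,-1],[-0.082,0.1435,0,0,-1],[-0.082,0.1435,-0.02,0,-1]]'
python3 -m jog '[[0,0,-0.03,0,-1],[0,0,-0.05,0,-1],[0,0,-0.06,0,-1],[0,0,-0.064,0,-1],[0,0,-0.067,0,-1]]'
python3 -m jog '[[0,0,-0.003,0,-1],[0,0,-0.006,0,-1],[0,0,-0.008,0,-1],[0,0,-0.009,0,-1],[0,0,-0.009,0,-1]]'
```

```text
time: 15.5
ee_pos: [0.5597, 0.0514, 0.1194]
ee_rot: [1.889, 2.508, 0.004]
force: [0.9, 0.1, 0.7]
finger_gap: 0.0004
grip_force: 0.0
time: 16.0
ee_pos: [0.5592, 0.0479, 0.0511]
ee_rot: [-1.894, -2.504, 0.002]
force: [-6.6, 0.3, 8.8]
finger_gap: 0.0004
grip_force: 4.0
time: 16.5
ee_pos: [0.5597, 0.0479, 0.0437]
ee_rot: [-1.894, -2.505, 0.001]
force: [-10.0, 0.5, 12.9]
finger_gap: 0.0004
grip_force: 6.6
```

```bash
python3 -m jog '[[0,0,-0.002,0,-1],[0,0,-0.0035,0,-1],[0,0,-0.0035,0,-1]]'
python3 -m jog '[[0,0,0.02,0,-1],[0,0,0.06,0,-1],[0,0,0.06,0,-1]]'
python3 - <<'E'
print((0.5267-.560),(-.055-.048))
E
```

```text
time: 16.8
ee_pos: [0.56, 0.0479, 0.0434]
ee_rot: [-1.894, -2.506, 0.001]
force: [-24.0, 0.6, 39.0]
finger_gap: 0.0003
grip_force: 19.6
time: 17.1
ee_pos: [0.5645, 0.0477, 0.1054]
ee_rot: [1.89, 2.499, 0.01]
force: [1.1, -0.2, 1.0]
finger_gap: 0.0005
grip_force: 0.0
-0.03330000000000011 -0.10300000000000001
```

That one is home at a hard stop. Next module, at (-30,-45).

```bash
python3 -m jog '[[-0.008,-0.025,0,0,-1],[-0.02,-0.062,0,0,-1],[-0.0333,-0.103,0,0,-1],[-0.0333,-0.103,0,0,-1],[-0.0333,-0.103,-0.02,0,-1]]'
python3 -m jog '[[0,0,-0.012,0,-1],[0,0,-0.02,0,-1],[0,0,-0.025,0,-1],[0,0,-0.03,0,-1],[0,0,-0.033,0,-1]]'
python3 -m jog '[[0,0,-0.001,0,-1],[0,0,-0.002,0,-1],[0,0,-0.002,0,-1]]'
```

```text
time: 17.6
ee_pos: [0.5294, -0.0569, 0.0816]
ee_rot: [1.895, 2.499, 0.005]
force: [0.2, 0.1, -0.3]
finger_gap: 0.0004
grip_force: 0.0
time: 18.1
ee_pos: [0.5263, -0.0547, 0.0458]
ee_rot: [-1.893, -2.506, 0.002]
force: [-6.9, 0.3, 8.7]
finger_gap: 0.0006
grip_force: 4.1
time: 18.4
ee_pos: [0.5265, -0.0546, 0.0439]
ee_rot: [-1.893, -2.506, 0.001]
force: [-0.5, 0.1, 2.4]
finger_gap: 0.0005
grip_force: 1.0
```

```bash
python3 -m jog '[[0,0,-0.002,0,-1],[0,0,-0.003,0,-1],[0,0,-0.003,0,-1]]'
python3 -m jog '[[0,0,-0.001,0,-1],[0,0,-0.001,0,-1]]'
```

```text
time: 18.7
ee_pos: [0.5269, -0.0547, 0.0436]
ee_rot: [-1.893, -2.507, 0.001]
force: [-16.4, 2.6, 27.4]
finger_gap: 0.0003
grip_force: 13.9
time: 18.9
ee_pos: [0.527, -0.0548, 0.0435]
ee_rot: [-1.893, -2.507, 0.001]
force: [-20.2, 3.6, 35.8]
finger_gap: 0.0004
grip_force: 17.8
```

Home. Retreat upward and check.

```bash
python3 -m jog '[[0,0,0.02,0,-1],[0,0,0.06,0,-1],[0,0,0.11,0,-1],[0,-0.03,0.16,0,-1],[-0.03,-0.07,0.18,0,-1]]'
python3 -m jog '[[-0.01,-0.04,0,0,-1],[-0.02,-0.085,0,0,-1],[-0.03,-0.13,0,0,-1],[-0.04,-0.175,0,0,-1],[-0.04,-0.175,0,0,-1]]'
python3 - <<'E'
from h import *
A,B,C=[np.array(v) for v in((.579,.126),(.5077,-.1330),(.4450,.0882))]
yaw=.2756;c=(A+B)/2; ex=np.array([np.cos(yaw),np.sin(yaw)]);ey=np.array([-ex[1],ex[0]])
for n in("top","side"):
    p,d=grab_frame(n);cv2.imwrite(f"pics/{n}9.png",p);q=pts(n,d).reshape(-1,3);L=np.c_[(q[:,:2]-c)@ex,(q[:,:2]-c)@ey,q[:,2]]
    for sx,sy in((-30,-45),(-30,45),(30,-45),(30,45)):
        w=L[(abs(L[:,0]*1e3-sx)<12)&(abs(L[:,1]*1e3-sy)<28)&(L[:,2]>.03)];print(n,sx,sy,np.percentile(w[:,2],[10,50,90]).round(4))
    for sx,sy in((-70,-115),(-70,115),(70,-115),(70,115)):
        w=L[(abs(L[:,0]*1e3-sx)<10)&(abs(L[:,1]*1e3-sy)<10)&(L[:,2]>.03)];print(n,"pil",sx,sy,np.percentile(w[:,2],[10,50,90]).round(4))
E
```

```text
time: 19.4
ee_pos: [0.505, -0.1175, 0.22]
ee_rot: [1.886, 2.504, 0.004]
force: [-0.4, -1.2, -0.9]
finger_gap: 0.0005
grip_force: 0.0
time: 19.9
ee_pos: [0.4603, -0.2974, 0.2149]
ee_rot: [1.9, 2.501, -0.003]
force: [0.2, 0.2, -0.4]
finger_gap: 0.0005
grip_force: 0.0
top -30 -45 [0.0717 0.0758 0.0796]
top -30 45 [0.0712 0.0753 0.0793]
top 30 -45 [0.0713 0.0755 0.0793]
top 30 45 [0.0709 0.0755 0.0787]
top pil -70 -115 [0.1112 0.1152 0.1184]
top pil -70 115 [0.1126 0.1157 0.1189]
top pil 70 -115 [0.1127 0.1156 0.1186]
top pil 70 115 [0.1116 0.1153 0.1181]
side -30 -45 [0.0731 0.0751 0.0767]Traceback (most recent call last):
  File "<stdin>", line 7, in <module>
    return _quantile_unchecked(
        a, q, axis, out, overwrite_input, method, keepdims, weights)
    return _ureduce(a,
                    func=_quantile_ureduce_func,
    ...<5 lines>...
                    overwrite_input=overwrite_input,
                    method=method)
    r = func(a, **kwargs)
    result = _quantile(arr,
                       quantiles=q,
    ...<2 lines>...
                       out=out,
                       weights=wgt)
    slices_having_nans = np.isnan(arr[-1, ...])
                                  ~~~^^^^^^^^^
IndexError: index -1 is out of bounds for axis 0 with size 0
```

View pics/side9.png

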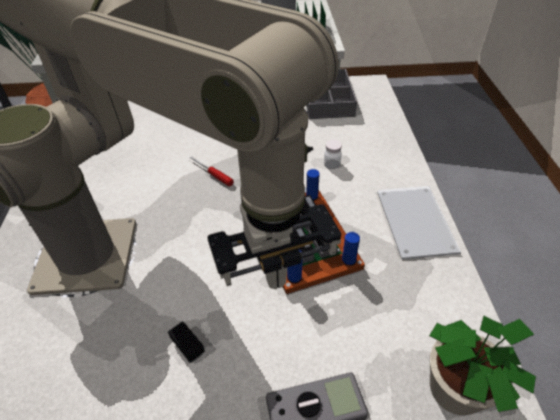

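The side view shows the pillar home at (351,248), and the arm is raised and touching nothing. It hides part of the fixture there, but the top view reads all four modules at about 0.0755 m and all four pillars at about 0.1155 m.

```bash
python3 -m jog '[[0,0,0,0,-1],[0,0,0,0,-1]]'; python3 -c "
from workcell import *;print(sign_off())"
```

```text
time: 20.2
ee_pos: [0.4625, -0.2914, 0.2152]
ee_rot: [1.892, 2.508, 0.001]
force: [-0.1, -0.4, -0.1]
finger_gap: 0.0004
grip_force: 0.0
the job is handed in; nothing more can be done
None
```

The blue pillar is fully down on the bare post, level with the other three, both modules that stood proud are fully home, the other bench items were left alone, and the job was handed in at about 20 s (limit 53 s).

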